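# Switch off the stirrer station that was left on

### The job

One of the four identical station keys of the magnetic stirrer has been left latched down (on). Work along the row from your left to your right and tap each key lightly with the fingertips to feel which one it is, without latching or releasing any; after the fourth tap, press the latched key right down and let it spring up, so that all four keys stand fully up. Leave the glassware, the bottle and the cup standing where they are.

Things in the scene. Friction and masses are not known exactly. Their poses are not given: they have to be found in the camera images.
- stirrer: Four-place magnetic stirrer, fixed: white housing 240 deep (x) by 430 wide (y) by 60 mm high, flat top. Origin: centre of its underside; x points away from the robot (yaw within 0.25 rad), y to the robot's left. White station plates (80 mm across, 3 mm high) at x = +45, y = +-47.5 and +-142.5 mm; before each, nearer the robot, one of four identical grey keys (row at x = -85 mm, 95 mm apart).
- place_1 (a point): The first (leftmost) of the four key places, as seen from the robot, on the stirrer's flat top (60 mm above the bench): the point of the top under the centre of the key that sits there. The line from place_1 to place_4 is the key row, left to right.
- place_2 (a point): The second of the four key places, as seen from the robot, on the stirrer's flat top (60 mm above the bench): the point of the top under the centre of the key that sits there. The line from place_1 to place_4 is the key row, left to right.
- place_3 (a point): The third of the four key places, as seen from the robot, on the stirrer's flat top (60 mm above the bench): the point of the top under the centre of the key that sits there. The line from place_1 to place_4 is the key row, left to right.
- place_4 (a point): The fourth (rightmost) of the four key places, as seen from the robot, on the stirrer's flat top (60 mm above the bench): the point of the top under the centre of the key that sits there. The line from place_1 to place_4 is the key row, left to right.
- switch_a: Latching switch A: black bezel 34 x 44 mm, 2 mm high, round one grey key. Origin: on the stirrer's top under the key's centre; z up. Which switch sits in which place varies. An up key begins to sink at 3 N, takes 5 N at 3 mm, 6 to 7 N at 4 to 5 mm, then snaps through and latches beyond about 5.8 mm. A latched key yields only above about 5 N and reaches the stop at 7 N (fast pushes take 1 or 2 N more).
- key_a (a joint): How far the key of switch A is down, in m: 0 fully up (its top 14 mm above the stirrer's top), about 0.005 latched (top 9 mm above), 0.009 at the bottom stop (top 5 mm above). Push-push latch: an up key pushed deeper than about 5.8 mm and let go stays latched; the latched key pushed to 8 mm or more and let go springs fully up; pushed less, it stays latched.
- key_a_top (a point): Centre of the flat top of key A (26 x 36 mm, the longer side along the row); moves with the key.
- switch_b: Latching switch B: black bezel 34 x 44 mm, 2 mm high, round one grey key. Origin: on the stirrer's top under the key's centre; z up. Which switch sits in which place varies. An up key begins to sink at 3 N, takes 5 N at 3 mm, 6 to 7 N at 4 to 5 mm, then snaps through and latches beyond about 5.8 mm. A latched key yields only above about 5 N and reaches the stop at 7 N (fast pushes take 1 or 2 N more).
- key_b (a joint): How far the key of switch B is down, in m: 0 fully up (its top 14 mm above the stirrer's top), about 0.005 latched (top 9 mm above), 0.009 at the bottom stop (top 5 mm above). Push-push latch: an up key pushed deeper than about 5.8 mm and let go stays latched; the latched key pushed to 8 mm or more and let go springs fully up; pushed less, it stays latched.
- key_b_top (a point): Centre of the flat top of key B (26 x 36 mm, the longer side along the row); moves with the key.
- switch_c: Latching switch C: black bezel 34 x 44 mm, 2 mm high, round one grey key. Origin: on the stirrer's top under the key's centre; z up. Which switch sits in which place varies. An up key begins to sink at 3 N, takes 5 N at 3 mm, 6 to 7 N at 4 to 5 mm, then snaps through and latches beyond about 5.8 mm. A latched key yields only above about 5 N and reaches the stop at 7 N (fast pushes take 1 or 2 N more).
- key_c (a joint): How far the key of switch C is down, in m: 0 fully up (its top 14 mm above the stirrer's top), about 0.005 latched (top 9 mm above), 0.009 at the bottom stop (top 5 mm above). Push-push latch: an up key pushed deeper than about 5.8 mm and let go stays latched; the latched key pushed to 8 mm or more and let go springs fully up; pushed less, it stays latched.
- key_c_top (a point): Centre of the flat top of key C (26 x 36 mm, the longer side along the row); moves with the key.
- switch_d: Latching switch D: black bezel 34 x 44 mm, 2 mm high, round one grey key. Origin: on the stirrer's top under the key's centre; z up. Which switch sits in which place varies. An up key begins to sink at 3 N, takes 5 N at 3 mm, 6 to 7 N at 4 to 5 mm, then snaps through and latches beyond about 5.8 mm. A latched key yields only above about 5 N and reaches the stop at 7 N (fast pushes take 1 or 2 N more).
- key_d (a joint): How far the key of switch D is down, in m: 0 fully up (its top 14 mm above the stirrer's top), about 0.005 latched (top 9 mm above), 0.009 at the bottom stop (top 5 mm above). Push-push latch: an up key pushed deeper than about 5.8 mm and let go stays latched; the latched key pushed to 8 mm or more and let go springs fully up; pushed less, it stays latched.
- key_d_top (a point): Centre of the flat top of key D (26 x 36 mm, the longer side along the row); moves with the key.
- beaker: Glass beaker, 60 mm across, 80 mm high, loose on the second or the fourth station plate. Origin: centre of its underside. To be left alone.
- flask: Stoppered conical glass flask, 64 mm across its foot, 108 mm high, loose on the other of these two station plates. Origin: centre of its underside. To be left alone.
- bottle: Amber reagent bottle with blue cap, 70 mm across, 135 mm high, loose on the bench to one side of the stirrer. Origin: centre of its underside. To be left alone.
- cup: Clear plastic cup, 68 mm across, 90 mm high, loose on the bench on the other side of the stirrer. Origin: centre of its underside. To be left alone.

How it is judged:
By the outcome, as a careful person would: the job done as asked, in the order asked, and still so for the second after the job is handed in, with the robot touching nothing.
It also fails if it takes over 45 s, if anything falls off the work surface, if the arm or the gripper's body presses on something with over 40 N, if the wrist force passes 120 N, or if a joint passes its speed limit or range.

### The arm

A 7-joint arm with a two-finger parallel gripper is mounted at the origin on the work surface. World frame = base frame: x ahead of the robot, y to its left, z up, the work surface at z = 0. Lengths are in m, angles in rad, forces in N, time in s.
With the tool pointing down it reaches from about 0.35 to 0.775 m from the base axis. Payload 3.1 kg.
Tool frame: the origin (TCP) lies midway between the tips of the shut fingers; the grasp point (between the pads) lies 19 mm behind it; z points along the fingers, y is the line along which they close (so a half turn about z gives the same grasp; the last joint's range is limited). The gripper opens to 85 mm and grips with 20 to 120 N. Pads are 22 mm wide; open, the fingers measure 114 mm over their backs; the gripper's body (76 mm by 85 mm) begins 54 mm behind the grasp point. The pads swing forward as they close: fully open they stand 13 mm farther back than shut.
Start: joints at [-1.295, 0.311, 0.014, 1.512, -0.004, 1.319, -0.027], TCP at [0.172, 0.522, 0.231] pointing down, gripper open.
Joint ranges: [-2.7, 2.7], [-0.3, 1.91], [-1.27, 1.3], [0.12, 2.57], [-1.44, 4.58], [0.2, 2.03], [-3.05, 3.05]. Speed limits (rad/s): [2.79, 2.79, 3.14, 3.14, 3.14, 3.14, 3.14].

### API

Orientations are given as a rotation vector (axis times angle).
In Python, from bench import bot, cams gives the robot as it stands.
- The arm moves only by the tool carry_out, never from a script. Its argument "plan" is a list of rows, each a list of 7 numbers: the turn, a rotation vector about the tool's x, y, z normalised to -1 to 1, where 1 is 0.15 rad, then the shift along the tool's x, y, z normalised to -1 to 1, where 1 is 40 mm, then the closure in counts, from 0 (fully open) to 255 (shut). In form: [[ax, ay, az, x, y, z, hand], ...]. A call has 1 to 10 rows; each row shifts and turns the commanded pose from where the row before left it, along the tool's axes as they then stand; what a row does not reach is not made up. A row lasts 1/10 s, in which the tool goes at most 50 mm and 8.59 degrees, less where a joint would pass 70% of its speed; a pose out of reach is approached as far as the arm can. A call with a number of a shift or a turn outside -1 to 1 is refused whole. A call with a gripper value outside its range is refused whole. The fingers move at their own pace and stop on an object; the grip force is fixed at half the most. Time passes only in rows, so rows that do not move let the fingers close. It gives the time, the measured TCP pose, the force, the opening and the grip force at its end, in the units of the state.
- bot.get_state(): the state, without advancing time (a new reading comes with each control period).
- cams.snapshot(name): name is "scene" or "top" or "wrist"; returns a dict with "image" (400x640x3 uint8, red, green, blue), "K" (3x3 intrinsics, pixels), "D" ([k1, k2, p1, p2, k3] as OpenCV has them; the pictures are not rectified), "extrinsics" (4x4, takes a point from camera to world coordinates). Camera axes: x right, y down, z forward; pixel columns grow to the right and rows downward; lengths in m; the calibration is good to about 2 mm. A picture is of the moment at which its call begins. There is no depth.
- bot.close_job(): hands the job in; it is judged then, once.
The state is a dict: "time": time; "q": joint angles; "joint_velocities": joint speeds; "tau": joint torques, N m; "ee_pos": TCP position; "orientation": TCP orientation; "force": force on the tool from outside, world axes, zero at the start; "wrist_torque": the same for the moment, N m; "grip_width": finger opening in m; "gripper_force": force on a finger pad.
Only numpy, scipy, OpenCV 4.12 (cv2) and the standard library are available. Lean on these libraries where they do the work, as an engineer would, in place of code of your own. Each camera call takes 0.05 s, during which the arm holds its last target. There are 200 camera calls.

## Working session

There is one attempt and no reset: what is moved stays moved. The work goes in short steps, Python scripts to look and compute and a tool call to move; the robot and the scene stay as the last step left them, time stands still between calls to the robot, and variables do not carry over. Pictures are saved under pics/ and viewed, at most 10 in all, crops included, and the job is handed in when it is done.

Besides the shell and the picture viewer there is one more tool, called after "Request:" as name(argument=value, ...) on one line, values as JSON. carry_out: Moves the arm, as the interface text tells. Its arguments: {"type":"object","properties":{"plan":{"type":"array"}},"required":["plan"]}

```bash
mkdir -p pics
python3 - <<'E'
from bench import bot, cams
import cv2
s=bot.get_state()
for k in ["time","ee_pos","orientation","force","grip_width","q"]: print(k,s[k])
for n in ["scene","top"]:
    d=cams.snapshot(n); cv2.imwrite(f"pics/{n}0.png",d["image"][:,:,::-1]); print(n,d["K"],d["D"],d["extrinsics"])
E
```

```text
time 0.0
ee_pos [0.17163663 0.52176038 0.2302432 ]
orientation [-0.49703064 -3.10172881  0.00366386]
force [ 0.18659983 -0.16850347 -0.64743777]
grip_width 0.084883059371687
q [-1.29466355  0.31169968  0.01399812  1.51303768 -0.00441685  1.31923703
 -0.02721861]
scene [[407.37947034   0.         317.46041782]
 [  0.         407.37947034 200.19490868]
 [  0.           0.           1.        ]] [-0.09611367  0.          0.          0.          0.        ] [[-0.88790192  0.33742082 -0.31269374  1.02755732]
 [ 0.45964387  0.67864477 -0.57286018  0.73531231]
 [ 0.01891302 -0.65237141 -0.75766341  1.03277281]
 [ 0.          0.          0.          1.        ]]
top [[415.58075772   0.         315.92705834]
 [  0.         415.58075772 197.16489866]
 [  0.           0.           1.        ]] [0.0157928 0.        0.        0.        0.       ] [[-0.0063587  -0.98306031  0.18317203  0.41554092]
 [-0.99996625  0.00720409  0.00395023  0.0098927 ]
 [-0.00520291 -0.18314073 -0.98307294  1.20945539]
 [ 0.          0.          0.          1.        ]]
```

View pics/top0.png

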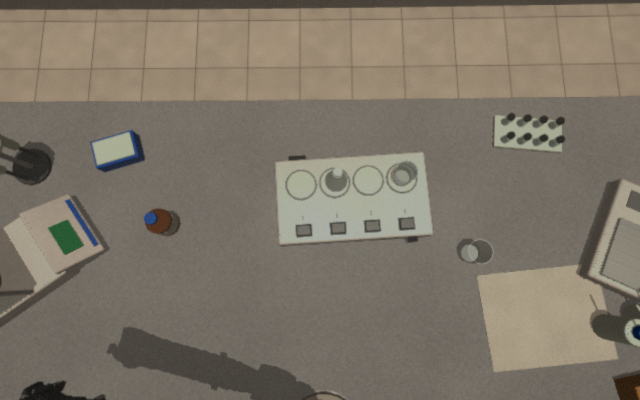

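View pics/scene0.png

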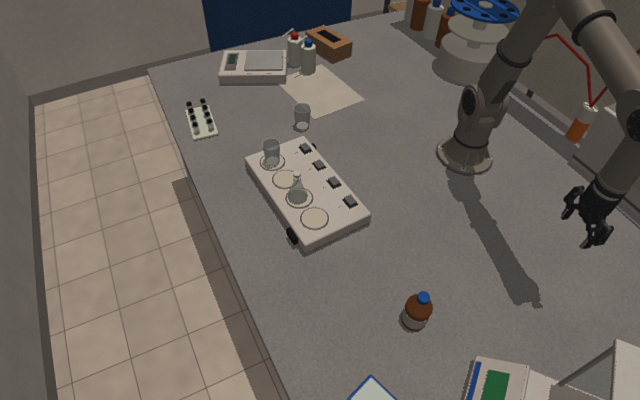

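Top view: the white stirrer is centred near (354,199). Its keys are at about (304,230), (338,228), (372,225) and (407,223). The flask is on plate 2 (335,180), the beaker on plate 4 (402,177), the bottle at (158,221) and the cup at (477,251). The scene view shows the same row from behind, at (350,201), (334,182), (319,165) and (305,148).

```bash
cat > h.py <<'E'
import numpy as np, cv2
from bench import bot, cams
from scipy.spatial.transform import Rotation as R
def ray(d,px,z):
    u=cv2.undistortPoints(np.array(px,float).reshape(-1,1,2),d["K"],d["D"]).reshape(-1,2)
    E=d["extrinsics"]; v=np.c_[u,np.ones(len(u))]@E[:3,:3].T; c=E[:3,3]
    return c+v*((z-c[2])/v[:,2])[:,None]
def dark(d,box,th):
    x0,y0,x1,y1=box; g=d["image"].max(axis=2)[y0:y1,x0:x1]
    n,l,st,c=cv2.connectedComponentsWithStats((g<th).astype(np.uint8))
    return [(c[i]+[x0,y0],st[i,4],st[i,2:4]) for i in range(1,n) if st[i,4]>30]
E
python3 - <<'E'
from h import *
d=cams.snapshot("top")
for th in (110,130):
  k=dark(d,(290,212,420,240),th)
  for c,a,w in k: print(th,c,a,w,ray(d,[c],.068)[0])
# housing outline: bright region
g=d["image"].min(axis=2); m=(g>125).astype(np.uint8); m[:, :260]=0;m[:,450:]=0;m[:140]=0;m[255:]=0
cs=max(cv2.findContours(m,0,2)[0],key=cv2.contourArea); r=cv2.minAreaRect(cs); b=cv2.boxPoints(r)
P=ray(d,b,.06); print(b,P,P.mean(0),[np.linalg.norm(P[i]-P[i-1]) for i in range(4)])
s=cams.snapshot("scene")
for c,a,w in dark(s,(296,140,360,210),90): print("scene",c,a,w,ray(s,[c],.068)[0])
a=cv2.resize(d["image"][205:245,285:425],None,fx=5,fy=5,interpolation=2)
b=cv2.resize(s["image"][135:215,290:370],None,fx=5,fy=5,interpolation=2)
o=np.zeros((600,700,3),np.uint8);o[:200]=a;o[200:,:400]=b;cv2.imwrite("pics/c.png",o[:,:,::-1])
E
```

```text
110 [405.82644628 223.24793388] 121 [16 13] [ 0.55327828 -0.23284711  0.068     ]
110 [372.02912621 225.61165049] 103 [17 12] [ 0.54734897 -0.13961973  0.068     ]
110 [337.78 228.03] 100 [16 13] [ 0.5412973  -0.04516829  0.068     ]
110 [303.4950495  230.46534653] 101 [16 13] [0.53522413 0.0492968  0.068     ]
110 [398.06349206 237.96031746] 126 [56  4] [ 0.51292098 -0.20975759  0.068     ]
130 [406.14070352 223.39698492] 199 [17 14] [ 0.55285974 -0.23369187  0.068     ]
130 [371.73096447 225.66497462] 197 [17 14] [ 0.5472069  -0.13879449  0.068     ]
130 [337.525 227.885] 200 [16 13] [ 0.54170276 -0.04447251  0.068     ]
130 [303.58883249 230.15228426] 197 [16 13] [0.53608608 0.04903785 0.068     ]
130 [396.63870968 237.97419355] 155 [61  5] [ 0.5129072 -0.2058622  0.068    ]
[[273.70865 161.57181]
 [427.09738 151.48044]
 [432.49905 233.5856 ]
 [279.11032 243.67697]] [[ 0.73414095  0.13459187  0.06      ]
 [ 0.76048607 -0.30476227  0.06      ]
 [ 0.52508525 -0.30664291  0.06      ]
 [ 0.5000462   0.11682332  0.06      ]] [ 0.62993962 -0.0899975   0.06      ] [np.float64(0.23476812075726797), np.float64(0.4401433033718923), np.float64(0.23540833033797123), np.float64(0.42420585044989695)]
scene [304.6779661  148.81355932] 59 [13 10] [ 0.56016782 -0.22546144  0.068     ]
scene [318.44230769 165.67307692] 52 [14 10] [ 0.55574851 -0.12918269  0.068     ]
scene [333.29411765 183.02941176] 68 [14 12] [ 0.54950693 -0.03657139  0.068     ]
scene [349.39393939 202.77272727] 66 [15 12] [0.54511499 0.05959819 0.068     ]
```

View pics/c.png

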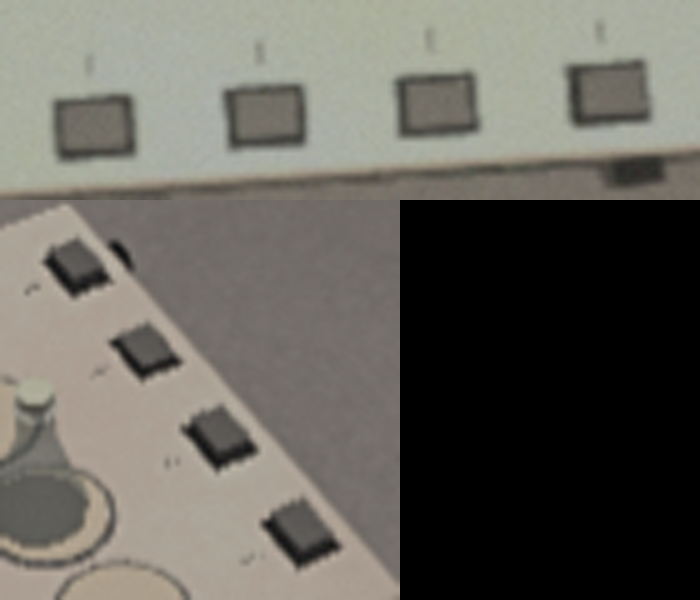

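The dark key/bezel centres from the top view are 94.5 mm apart (95 expected), which gives a yaw of about 0.06. The scene-view mask is biased towards its shaded sides, so I'll use the top view. First I'll turn the tool to line up with the row and shut the fingers.

Request:
carry_out(plan=[[0,0,-0.84,0,0,0,255],[0,0,-0.84,0,0,0,255],[0,0,-0.84,0,0,0,255],[0,0,0,0,0,0,255]])

```text
time: 0.6
ee_pos: [0.1718, 0.5223, 0.231]
orientation: [0.094, -3.14, 0.001]
force: [0.5, -0.1, -0.3]
grip_width: 0.0282
gripper_force: 0.0
```

```bash
cat >> h.py <<'E'
def go(t):
    s=bot.get_state(); M=R.from_rotvec(s["orientation"]).as_matrix()
    print("t",s["time"],"p",s["ee_pos"].round(4) if hasattr(s["ee_pos"],"round") else s["ee_pos"],"F",np.round(s["force"],2),"w",s["grip_width"])
    print("axes\n",M.round(3)); print("units of 40mm:",(M.T@(np.array(t)-s["ee_pos"])/.04).round(3))
E
python3 -c "
from h import *
go([.537,.050,.11])
d=cams.snapshot('top')
for c,a,w in dark(d,(290,212,420,236),130): print(c,ray(d,[c],.064)[0])
"
```

```text
t 0.6 p [0.1718 0.5223 0.231 ] F [ 0.48 -0.07 -0.31] w 0.028228452451846034
axes
 [[-0.998 -0.06  -0.   ]
 [-0.06   0.998 -0.001]
 [ 0.    -0.001 -1.   ]]
units of 40mm: [ -8.407 -12.332   3.029]
[406.18 223.41] [ 0.55330406 -0.23465218  0.064     ]
[371.73096447 225.66497462] [ 0.5476683  -0.13931553  0.064     ]
[337.65151515 227.91414141] [ 0.54206168 -0.04501135  0.064     ]
[303.63043478 229.73913043] [0.53765197 0.04905908 0.064     ]
```

Request:
carry_out(plan=[[0,0,0,-0.56,-0.82,0,255],[0,0,0,-0.56,-0.82,0,255],[0,0,0,-0.56,-0.82,0,255],[0,0,0,-0.56,-0.82,0,255],[0,0,0,-0.56,-0.82,0,255],[0,0,0,-0.56,-0.82,0,255],[0,0,0,-0.56,-0.82,0,255],[0,0,0,-0.56,-0.82,0,255],[0,0,0,-0.56,-0.82,0,255],[0,0,0,-0.56,-0.82,0,255]])

```text
time: 1.65
ee_pos: [0.4159, 0.2072, 0.2315]
orientation: [-0.091, 3.14, 0.001]
force: [-0.1, 0.2, -1.5]
grip_width: -0.0003
gripper_force: 0.0
```

Request:
carry_out(plan=[[0,0,0,-0.56,-0.82,0.4,255],[0,0,0,-0.56,-0.82,0.4,255],[0,0,0,-0.56,-0.82,0.4,255],[0,0,0,-0.56,-0.82,0.5,255],[0,0,0,-0.56,-0.82,0.5,255],[0,0,0,0,0,0.5,255],[0,0,0,0,0,0.3,255],[0,0,0,0,0,0,255],[0,0,0,0,0,0,255]])

```text
time: 2.55
ee_pos: [0.5367, 0.0532, 0.1117]
orientation: [-0.097, 3.14, 0.001]
force: [-0.6, 1.1, 0.5]
grip_width: 0.0002
gripper_force: 0.0
```

Run:
```python
from h import *
go([.537,.0495,.078])
d=cams.snapshot('wrist'); t=cams.snapshot('top')
o=np.zeros((600,640,3),np.uint8);o[:400]=d["image"];o[400:]=cv2.resize(t["image"][190:240,270:430],(640,200))
cv2.imwrite("pics/w.png",o[:,:,::-1])
```

```text
t 2.55 p [0.5367 0.0532 0.1117] F [-0.62  1.09  0.47] w 0.0001822983924860845
axes
 [[-0.998 -0.062  0.   ]
 [-0.062  0.998  0.001]
 [-0.     0.001 -1.   ]]
units of 40mm: [-0.002 -0.094  0.842]
```

View pics/w.png

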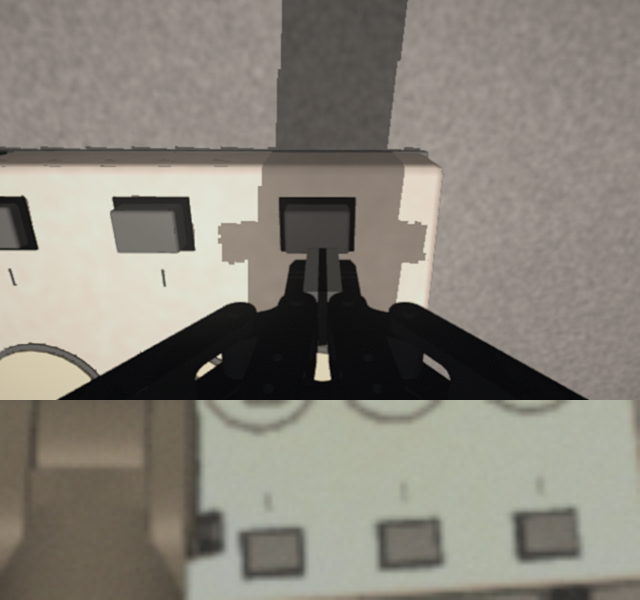

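The wrist view shows key 1's bezel from (279,197) to (355,251), with the fingertips just beyond it at (322,255). Key 2's bezel runs from (113,197) to (194,251). I'll check the key 1 position with this camera.

Run:
```python
from h import *
d=cams.snapshot('wrist')
print(ray(d,[[279,197],[355,197],[113,197],[190,197]],.062).round(4))
print("tcp px",cv2.projectPoints(np.array([bot.get_state()["ee_pos"]]),cv2.Rodrigues(d["extrinsics"][:3,:3].T)[0],-d["extrinsics"][:3,:3].T@d["extrinsics"][:3,3],d["K"],d["D"])[0])
```

```text
[[ 0.5224  0.0268  0.062 ]
 [ 0.5198  0.0699  0.062 ]
 [ 0.5282 -0.0677  0.062 ]
 [ 0.5255 -0.0237  0.062 ]]
tcp px [[[323.28663128 267.12046097]]]
```

Request:
carry_out(plan=[[0,0,0,-0.02,-0.1,0.3,255],[0,0,0,0,0,0.3,255],[0,0,0,0,0,0.17,255],[0,0,0,0,0,0.04,255],[0,0,0,0,0,0,255],[0,0,0,0,0,0,255]])

```text
time: 3.3
ee_pos: [0.5382, 0.0477, 0.079]
orientation: [-0.094, 3.14, 0.0]
force: [-0.2, 0.3, -0.3]
grip_width: 0.0001
gripper_force: 0.0
```

Request:
carry_out(plan=[[0,0,0,0,0,0.025,255],[0,0,0,0,0,0.025,255],[0,0,0,0,0,0.025,255],[0,0,0,0,0,0,255],[0,0,0,0,0,0,255]])

```text
time: 3.8
ee_pos: [0.5379, 0.0477, 0.0759]
orientation: [-0.095, 3.14, 0.0]
force: [-0.4, -0.4, -0.3]
grip_width: 0.0002
gripper_force: 0.0
```

Request:
carry_out(plan=[[0,0,0,0,0,0.025,255],[0,0,0,0,0,0,255],[0,0,0,0,0,0,255]])

```text
time: 4.1
ee_pos: [0.5379, 0.0477, 0.0749]
orientation: [0.095, -3.14, 0.0]
force: [0.5, -0.0, -0.8]
grip_width: -0.0
gripper_force: 0.0
```

Request:
carry_out(plan=[[0,0,0,0,0,0.025,255],[0,0,0,0,0,0,255],[0,0,0,0,0,0,255]])

```text
time: 4.4
ee_pos: [0.5381, 0.0477, 0.0742]
orientation: [-0.095, 3.14, 0.0]
force: [-0.1, -0.5, 1.2]
grip_width: 0.0001
gripper_force: 1.1
```

Request:
carry_out(plan=[[0,0,0,0,0,0.025,255],[0,0,0,0,0,0,255],[0,0,0,0,0,0,255]])

```text
time: 4.7
ee_pos: [0.5381, 0.0477, 0.0731]
orientation: [-0.095, 3.14, 0.0]
force: [0.1, 0.2, 3.2]
grip_width: -0.0002
gripper_force: 1.6
```

Key 1 resists from z = 74 mm, so it is up. Next is key 2.

Request:
carry_out(plan=[[0,0,0,0,0,-0.3,255],[0,0,0,0,0,-0.3,255],[0,0,0,0,-0.75,0,255],[0,0,0,0,-0.8,0,255],[0,0,0,0,-0.8,0,255],[0,0,0,0,0,0.3,255],[0,0,0,0,0,0.2,255],[0,0,0,0,0,0.03,255],[0,0,0,0,0,0,255],[0,0,0,0,0,0,255]])

```text
time: 5.7
ee_pos: [0.5439, -0.0447, 0.0759]
orientation: [-0.098, 3.14, 0.001]
force: [0.0, 0.2, -0.5]
grip_width: 0.0001
gripper_force: 0.0
```

Request:
carry_out(plan=[[0,0,0,0,0,0.025,255],[0,0,0,0,0,0,255],[0,0,0,0,0,0,255]])

```text
time: 6.0
ee_pos: [0.5437, -0.046, 0.0749]
orientation: [-0.095, 3.14, 0.0]
force: [0.5, 0.6, 0.0]
grip_width: -0.0
gripper_force: 0.0
```

Request:
carry_out(plan=[[0,0,0,0,0,0.025,255],[0,0,0,0,0,0,255],[0,0,0,0,0,0,255]])

```text
time: 6.3
ee_pos: [0.5438, -0.0462, 0.0741]
orientation: [-0.095, 3.14, 0.0]
force: [-0.8, 0.2, 2.5]
grip_width: -0.0
gripper_force: 1.4
```

Request:
carry_out(plan=[[0,0,0,0,0,0.025,255],[0,0,0,0,0,0,255],[0,0,0,0,0,0,255]])

```text
time: 6.6
ee_pos: [0.5438, -0.0462, 0.0729]
orientation: [-0.095, 3.14, 0.0]
force: [-0.2, 0.6, 2.8]
grip_width: 0.0001
gripper_force: 1.7
```

Request:
carry_out(plan=[[0,0,0,0,0,-0.3,255],[0,0,0,0,0,-0.3,255],[0,0,0,0.03,-0.75,0,255],[0,0,0,0,-0.8,0,255],[0,0,0,0,-0.8,0,255],[0,0,0,0,0,0.3,255],[0,0,0,0,0,0.2,255],[0,0,0,0,0,0.03,255],[0,0,0,0,0,0,255],[0,0,0,0,0,0,255]])

```text
time: 7.6
ee_pos: [0.5485, -0.1387, 0.0758]
orientation: [-0.098, 3.14, 0.001]
force: [-0.4, 0.2, -0.1]
grip_width: 0.0005
gripper_force: 0.0
```

Request:
carry_out(plan=[[0,0,0,0,0,0.025,255],[0,0,0,0,0,0,255],[0,0,0,0,0,0,255]])

```text
time: 7.9
ee_pos: [0.5482, -0.1399, 0.0747]
orientation: [-0.095, 3.14, -0.0]
force: [-0.7, -0.8, 0.8]
grip_width: 0.0001
gripper_force: 0.0
```

Request:
carry_out(plan=[[0,0,0,0,0,0.025,255],[0,0,0,0,0,0,255],[0,0,0,0,0,0,255]])

```text
time: 8.2
ee_pos: [0.548, -0.1401, 0.0735]
orientation: [0.094, -3.14, -0.0]
force: [0.7, 0.5, 0.1]
grip_width: 0.0004
gripper_force: 0.0
```

Request:
carry_out(plan=[[0,0,0,0,0,0.025,255],[0,0,0,0,0,0,255],[0,0,0,0,0,0,255]])

```text
time: 8.5
ee_pos: [0.548, -0.1401, 0.0724]
orientation: [0.095, -3.14, -0.0]
force: [0.5, 0.4, 0.1]
grip_width: -0.0002
gripper_force: 0.0
```

No contact at 72.4 mm, so key 3 looks latched. I'll go down to its top, expected at about 69 mm.

Request:
carry_out(plan=[[0,0,0,0,0,0.025,255],[0,0,0,0,0,0.025,255],[0,0,0,0,0,0,255],[0,0,0,0,0,0,255]])

```text
time: 8.9
ee_pos: [0.548, -0.14, 0.0704]
orientation: [0.095, -3.14, -0.0]
force: [-0.8, 1.0, 0.3]
grip_width: -0.0001
gripper_force: 0.0
```

Request:
carry_out(plan=[[0,0,0,0,0,0.025,255],[0,0,0,0,0,0,255],[0,0,0,0,0,0,255]])

```text
time: 9.2
ee_pos: [0.548, -0.1401, 0.0695]
orientation: [0.095, -3.14, 0.0]
force: [0.2, 0.7, 0.2]
grip_width: -0.0002
gripper_force: 0.0
```

Request:
carry_out(plan=[[0,0,0,0,0,0.02,255],[0,0,0,0,0,0,255],[0,0,0,0,0,0,255]])

```text
time: 9.5
ee_pos: [0.5481, -0.1401, 0.0691]
orientation: [-0.095, 3.14, 0.0]
force: [-2.0, -0.2, 3.8]
grip_width: -0.0001
gripper_force: 2.0
```

Key 3 is firm at 69 mm with 3.8 N, so it is latched. I'll lift off and tap key 4.

Request:
carry_out(plan=[[0,0,0,0,0,-0.3,255],[0,0,0,0,0,-0.4,255],[0,0,0,0.01,-0.75,0,255],[0,0,0,0.01,-0.8,0,255],[0,0,0,0,-0.8,0,255],[0,0,0,0,0,0.3,255],[0,0,0,0,0,0.19,255],[0,0,0,0,0,0.03,255],[0,0,0,0,0,0,255],[0,0,0,0,0,0,255]])

```text
time: 10.5
ee_pos: [0.5535, -0.2325, 0.0761]
orientation: [-0.098, 3.14, 0.001]
force: [-0.5, -0.4, 0.4]
grip_width: 0.0001
gripper_force: 0.0
```

Request:
carry_out(plan=[[0,0,0,0,0,0.025,255],[0,0,0,0,0,0,255],[0,0,0,0,0,0,255]])

```text
time: 10.8
ee_pos: [0.553, -0.2338, 0.0751]
orientation: [-0.095, 3.14, -0.0]
force: [0.4, 0.3, 0.1]
grip_width: -0.0001
gripper_force: 0.0
```

Request:
carry_out(plan=[[0,0,0,0,0,0.025,255],[0,0,0,0,0,0,255],[0,0,0,0,0,0,255]])

```text
time: 11.1
ee_pos: [0.5531, -0.2341, 0.0742]
orientation: [-0.094, 3.14, -0.0]
force: [0.0, 0.4, 2.8]
grip_width: 0.0
gripper_force: 1.0
```

Request:
carry_out(plan=[[0,0,0,0,0,0.025,255],[0,0,0,0,0,0,255],[0,0,0,0,0,0,255]])

```text
time: 11.4
ee_pos: [0.5531, -0.234, 0.0732]
orientation: [-0.095, 3.14, -0.0]
force: [-0.7, 0.1, 4.4]
grip_width: 0.0001
gripper_force: 1.6
```

Request:
carry_out(plan=[[0,0,0,0,0,-0.3,255],[0,0,0,0,0,-0.3,255],[0,0,0,-0.02,0.75,0,255],[0,0,0,0,0.8,0,255],[0,0,0,0,0.8,0,255],[0,0,0,0,0,0.3,255],[0,0,0,0,0,0.2,255],[0,0,0,0,0,0.1,255],[0,0,0,0,0,0,255],[0,0,0,0,0,0,255]])

```text
time: 12.4
ee_pos: [0.548, -0.1417, 0.0731]
orientation: [-0.091, 3.14, -0.001]
force: [0.1, -0.1, -0.0]
grip_width: 0.0002
gripper_force: 0.0
```

Request:
carry_out(plan=[[0,0,0,0,0,0.05,255],[0,0,0,0,0,0.05,255],[0,0,0,0,0,0.025,255],[0,0,0,0,0,0.025,255],[0,0,0,0,0,0.025,255],[0,0,0,0,0,0.025,255],[0,0,0,0,0,0,255],[0,0,0,0,0,0,255]])

```text
time: 13.2
ee_pos: [0.5483, -0.1406, 0.066]
orientation: [-0.094, 3.139, -0.001]
force: [-1.5, 0.0, 6.5]
grip_width: 0.0001
gripper_force: 3.0
```

Request:
carry_out(plan=[[0,0,0,0,0,0.02,255],[0,0,0,0,0,0,255],[0,0,0,0,0,0,255]])

```text
time: 13.5
ee_pos: [0.5484, -0.1406, 0.0652]
orientation: [-0.094, 3.139, -0.001]
force: [-1.7, -0.4, 6.5]
grip_width: -0.0002
gripper_force: 3.2
```

Request:
carry_out(plan=[[0,0,0,0,0,0.02,255],[0,0,0,0,0,0,255],[0,0,0,0,0,0,255]])

```text
time: 13.8
ee_pos: [0.5484, -0.1407, 0.0652]
orientation: [-0.094, 3.139, -0.001]
force: [-2.7, 0.1, 10.6]
grip_width: -0.0002
gripper_force: 5.0
```

At 65.2 mm the force climbs to 10.6 N with no further travel, so the key is on its stop. I'll lift smoothly, then feel key 3 again lightly to confirm it stands up.

Request:
carry_out(plan=[[0,0,0,0,0,-0.05,255],[0,0,0,0,0,-0.1,255],[0,0,0,0,0,-0.3,255],[0,0,0,0,0,-0.8,255],[0,0,0,0,0,-0.9,255],[0,0,0,0.8,0,-0.5,255],[0,0,0,0.9,0,0,255],[0,0,0,0.9,0,0,255],[0,0,0,0.5,0,0,255],[0,0,0,0,0,0,255]])

```text
time: 14.8
ee_pos: [0.4213, -0.1477, 0.1695]
orientation: [0.091, -3.139, -0.003]
force: [-0.0, 0.3, -0.1]
grip_width: -0.0004
gripper_force: 0.0
```

Run:
```python
from h import *
w=cams.snapshot('wrist')["image"]; s=cams.snapshot('scene')["image"]
o=np.zeros((600,640,3),np.uint8);o[:400]=w;o[400:,:200]=cv2.resize(s[135:215,290:370],(200,200),interpolation=2)
o[400:,200:]=cv2.resize(cams.snapshot('top')["image"][170:245,270:435],(440,200))
cv2.imwrite("pics/e.png",o[:,:,::-1]); print(bot.get_state()["ee_pos"])
```

```text
[ 0.42544097 -0.14714447  0.16973245]
```

View pics/e.png

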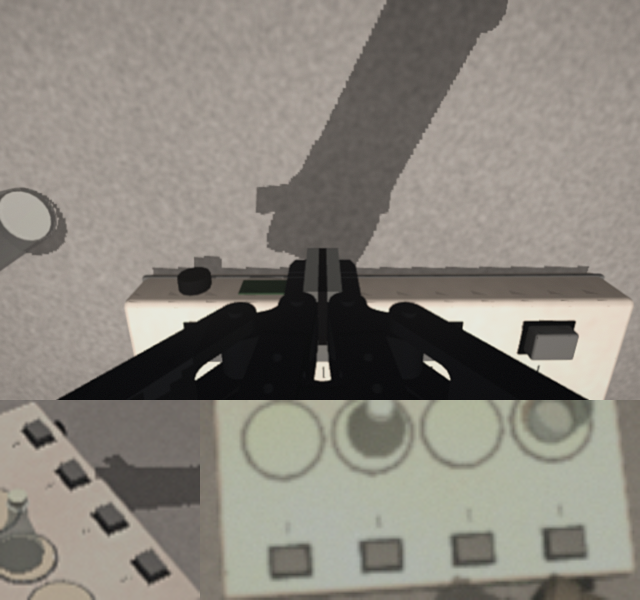

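In the final view all four keys look alike and the glassware and cup are in place, with the arm clear. I'll compare the key image shifts between the before and after pictures for keys 1 to 4.

Run:
```python
from h import *
for n,px in (("scene",[(350,201),(334,182),(319,165),(305,148)]),("top",[(304,230),(338,228),(372,225),(407,223)])):
    a=cv2.imread(f"pics/{n}0.png",0).astype(np.float32); b=cams.snapshot(n)["image"]; b=cv2.cvtColor(b,cv2.COLOR_RGB2GRAY).astype(np.float32)
    for x,y in px:
        A=a[y-11:y+11,x-11:x+11];B=b[y-11:y+11,x-11:x+11]
        print(n,np.abs(A-B).mean().round(2), np.abs(A-B).max(), ((A<60).sum(),(B<60).sum()),((A<45).sum(),(B<45).sum()))
```

```text
scene 1.4 4.0 (np.int64(43), np.int64(42)) (np.int64(33), np.int64(31))
scene 5.8 44.0 (np.int64(42), np.int64(41)) (np.int64(28), np.int64(26))
scene 5.11 57.0 (np.int64(26), np.int64(35)) (np.int64(18), np.int64(24))
scene 1.32 4.0 (np.int64(45), np.int64(45)) (np.int64(30), np.int64(29))
top 4.31 11.0 (np.int64(0), np.int64(0)) (np.int64(0), np.int64(0))
top 4.21 14.0 (np.int64(0), np.int64(0)) (np.int64(0), np.int64(0))
top 4.64 20.0 (np.int64(0), np.int64(0)) (np.int64(0), np.int64(0))
top 3.9 9.0 (np.int64(1), np.int64(0)) (np.int64(0), np.int64(0))
```

Only key 3 changed. Its visible dark side grew from 26 to 35 px, as it should when standing taller, and the difference at key 2 is the arm's shadow. I'm handing the job in.

```bash
python3 -c "
from bench import bot
print(bot.close_job())"
```

```text
the job is handed in; nothing more can be done
None
```

I tapped the keys left to right, found the third one latched, and pressed it to its stop and released it; before-and-after pictures indicate all four keys now stand up, nothing else was touched, and the job is handed in.

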